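# Snap the stand upright onto its socket

## Task

Get the tube stand ready: take the orange transit cap off the green floor socket and put it in the small blue tray. Then slide the yellow square upright tube, window end down and turned so that its window (below the red rim mark) is on the red spring button's side, onto the socket's stub until it is fully home and the button pops out through the window. Leave the tape measure and the grease tin where they are.

Things in the scene. Friction and masses are not known exactly. Their poses are not given: they have to be found in the camera images.
- socket: Fixed green stand socket: round flange 90 mm across, 12 mm high; on it a square shoulder 54 mm wide whose top is 20 mm above the bench; from it rises a bright steel square stub 34 mm wide and 75 mm tall (top 95 mm above the bench), its top 8 mm tapering to 24 mm. Origin: centre of the underside, on the stub's axis, z up. The red button is in the stub's -x side, with a red paint mark on the shoulder below it. The cap sits on the stub's top at the start.
- shoulder (a point): Centre of the socket's square shoulder, 20 mm above the bench, on the stub's axis; the upright's foot rests at this height when home.
- button_home (a point): Fixed point at the red button, 20 mm from the stub's axis on the socket's -x side and 36.5 mm above the shoulder; the upright's window centre comes to this point when home.
- button (a joint): Red spring button of the socket, 14 mm wide, 20 mm tall (27 to 46.5 mm above the shoulder), sloping on top, square underneath; stands 9 mm out of the stub. Value in m: 0 = fully out, grows to at most 0.012 as it is pushed in (2.5 N to start, about 5 N fully in). A tube that is pushed down over it pushes it in and needs roughly 10 N downwards; it springs back to 0 when the window reaches it, at most 2.5 mm before the foot meets the shoulder.
- cap_center (a point): Centre (half-way up) of the orange plastic cap: square, 44 mm wide, 50 mm high, lower 26 mm hollow and loosely over the top of the stub (2 mm play each side), upper 24 mm solid. Its sides are parallel to its x and y axes, and within 2 degrees to the stub's sides; z up. At the start its underside is 70 mm above the bench, its top 120 mm; it lifts straight off.
- upright_center (a point): Centre (half-way up) of the yellow-painted upright: open square tube 44 mm wide outside, 37 mm inside, 150 mm long, 0.28 kg, standing on the bench on its foot (window end down). z is up along the tube; sides parallel to x and y; the window is in its -x side, with a red paint mark on the top rim right above it.
- window (a point): Centre of the upright's only window, 18 mm wide and 24 mm tall, in its -x wall, 36.5 mm above its foot and 20 mm from its axis.
- tray: Fixed shallow blue tray, 120 x 120 mm outside, rim 20 mm high, floor 9 mm above the bench, inside 112 mm. Origin: centre of the underside; sides parallel to x and y.
- tape_center (a point): Centre of the yellow tape measure, 39 x 83 x 66 mm, a bystander.
- tin_center (a point): Centre of the red and white grease tin, 68 mm across and 53 mm high, a bystander.
- cap: The same orange cap, origin at the centre of its underside, 25 mm under point cap_center.
Mind the look-alikes: they are no part of the job. Of the things like the part that bears upright_center, leave any that is purple; of the rest the larger one is meant.

How it is judged (in metres and radians):
On the way:
1. the cap lies in the tray, let go (x of cap_center in the frame of tray between -0.054 and 0.054 m and y of cap_center in the frame of tray between -0.054 and 0.054 m and z of cap_center in the frame of tray below 0.045 m and contact force between cap and the fingers below 0.1 N), for 0.2 s.
At the end, for the whole second after the job is handed in: Cap in the tray (its centre within 54 mm of the tray's centre along each side, under 45 mm high); upright on the socket: window centre within 5 mm of the button point, tilt under 0.09 rad, centre within 6 mm of the stub's axis; button out through the window (joint under 3 mm) (x of cap_center in the frame of tray between -0.054 and 0.054 m and y of cap_center in the frame of tray between -0.054 and 0.054 m and z of cap_center in the frame of tray below 0.045 m and distance between window and button_home below 0.005 m and horizontal distance between upright_center and shoulder below 0.006 m and angle between upright_center's own z axis and vertical below 0.09 rad and value of joint button below 0.003 m); the robot touches nothing.
It fails at once if the tape measure is moved more than 30 mm (distance of tape_center from where it was at the start of the episode above 0.03 m).
It fails at once if the grease tin is moved more than 30 mm (distance of tin_center from where it was at the start of the episode above 0.03 m).
It also fails if it takes over 48 s, if anything falls off the work surface, if the arm or the gripper's body presses on something with over 40 N, if the wrist force passes 120 N, or if a joint passes its speed limit or range.

## Robot

A 7-joint arm with a two-finger parallel gripper is mounted at the origin on a cart in front of the work surface, level with it; the furniture and walls round the work are solid. World frame = base frame: x ahead of the robot, y to its left, z up, the work surface at z = 0. Lengths are in mm, angles in rad, forces in N, time in s.
With the tool pointing down it reaches from about 425 to 875 mm from the base axis. Payload 4.7 kg.
Tool frame: the origin (TCP) lies on the centre line of the jaws, within the pads' length; the fingertips stand 19 mm ahead of it and the grasp point (between the pads) is the TCP; z points along the fingers, y is the line along which they close (so a half turn about z gives the same grasp; the last joint's range is limited). The gripper opens to 87 mm and grips with 3 to 60 N. Pads are 19 mm wide; open, the fingers measure 117 mm over their backs; the gripper's body (75 mm by 190 mm) begins 51 mm behind the grasp point.
Start: joints at [-1.172, 0.321, -0.07, 1.45, 0.023, 1.371, -0.057], TCP at [244.02, 602.476, 241.587] pointing down, gripper open.
Joint ranges: [-2.86, 2.86], [-0.3, 2.09], [-1.38, 1.24], [0.06, 2.45], [-1.56, 4.7], [0.09, 2.05], [-2.69, 2.69]. Speed limits (rad/s): [2.57, 2.57, 3.14, 3.14, 3.14, 3.14, 3.14].

## Interface

Orientations are given as a rotation vector (axis times angle).
In Python, from rig import arm gives the robot as it stands.
- The arm moves only by the tool arm_command, never from a script. Its argument "steps" is a list that holds one entry, the list of rows, each a list of 7 numbers: the shift along the tool's x, y, z in cm, then the turn, a rotation vector about the tool's x, y, z in degrees, then the opening, from -1 (shut) to 1 (fully open). In form: [[[tx, ty, tz, ax, ay, az, claw], ...]]. A call has 1 to 8 rows; each row shifts and turns the commanded pose from where the row before left it, along the tool's axes as they then stand; what a row does not reach is not made up. A row lasts 1/10 s, in which the tool goes at most 50 mm and 8.59 degrees, less where a joint would pass 70% of its speed; a pose out of reach is approached as far as the arm can. A call is refused whole if a number of a shift passes 5 or a number of a turn 8.59, either way. A call with a gripper value outside its range is refused whole. The fingers move at their own pace and stop on an object; "squeeze" is the grip in N (left out, the last holds). Time passes only in rows, so rows that do not move let the fingers close. It gives the time, the measured TCP pose, the force, the opening and the grip force at its end, in the units of the state.
- arm.sense(): the state, without advancing time (a new reading comes with each control period).
- arm.get_image(name): name is "scene" or "top"; returns a dict with "color" (384x512x3 uint8, blue, green, red), "fov_y" (degrees; the focal length in pixels is half the picture's height over the tangent of half this angle, whatever the lens; pixels are square), "cx", "cy" (the principal point, pixels), "k1" (the pictures are not rectified: a ray, as slopes to the right and down, at radius r is drawn at 1 + k1 r^2 times it, then the intrinsics apply), "T" (4x4, takes a point from camera to world coordinates). Camera axes: x right, y down, z forward; pixel columns grow to the right and rows downward; lengths in mm; the calibration is good to about 2 mm. A picture is of the moment at which its call begins. There is no depth.
- arm.sign_off(): hands the job in; it is judged then, once.
The state is a dict: "clock": time; "joints": joint angles; "qd": joint speeds; "effort": joint torques, N m; "position": TCP position; "ee_rot": TCP orientation; "ft_force": force on the tool from outside, world axes, zero at the start; "moment": the same for the moment, N m; "grip_width": opening from 0.0 (shut) to 1.0 (fully open); "grasp_force": force on a finger pad.
Only numpy, scipy, OpenCV 4.12 (cv2) and the standard library are available. Lean on these libraries where they do the work, as an engineer would, in place of code of your own. Each camera call takes 0.05 s, during which the arm holds its last target. There are 200 camera calls.

## Working session

There is one attempt and no reset: what is moved stays moved. The work goes in short steps, Python scripts to look and compute and a tool call to move; the robot and the scene stay as the last step left them, time stands still between calls to the robot, and variables do not carry over. Pictures are saved under pics/ and viewed, at most 10 in all, crops included, and the job is handed in when it is done.

Besides the shell and the picture viewer there is one more tool, called after "Call:" by a JSON object that holds its "api" and its "payload". arm_command: Moves the arm, as the interface text tells. Its arguments: {"type":"object","properties":{"steps":{"type":"array","items":{"type":"array","items":{"type":"array","items":{"type":"number"}}}},"squeeze":{"type":"number"}},"required":["steps"]}

```bash
ls; mkdir -p pics; python3 - <<'E'
from rig import arm
import cv2,pickle
s=arm.sense();print(s)
d={}
for n in("scene","top"):
    i=arm.get_image(n);d[n]=i;print({k:v for k,v in i.items() if k!="color"});cv2.imwrite(f"pics/{n}0.png",i["color"])
pickle.dump(d,open("d0.pkl","wb"))
E
```

```text
pics
{'clock': 0.0, 'joints': array([-1.1718869 ,  0.32179834, -0.07008522,  1.45167086,  0.02260271,
        1.37081654, -0.05690898]), 'qd': array([ 7.53580556e-04,  7.17122777e-04,  9.87838474e-06,  5.31593001e-04,
       -3.54098050e-04, -9.29783249e-04,  1.38905811e-03]), 'effort': array([-4.47238572e-04, -4.91293144e+01, -4.04150197e-01, -3.12526023e+01,
       -6.40215911e-02,  4.37454320e-02,  1.73712365e-04]), 'position': array([243.84787601, 601.96207278, 240.47959505]), 'ee_rot': array([-6.00649327e-01, -3.08336830e+00,  2.96509549e-03]), 'ft_force': array([ 0.4308097 , -0.07584737, -0.13635927]), 'moment': array([-0.03338635, -0.05959412,  0.02511783]), 'grasp_force': 0.0, 'grip_width': 0.9978010192477199}
{'fov_y': 50.03950603182392, 'cx': 249.44640593273837, 'cy': 191.1663952024169, 'k1': 0.05024990304432022, 'T': array([[ 9.03099723e-01, -3.17816856e-01,  2.88796356e-01,
         2.49574989e+02],
       [-4.29250790e-01, -6.87568440e-01,  5.85656383e-01,
        -2.72897001e+01],
       [ 1.24357893e-02, -6.52872182e-01, -7.57366005e-01,
         7.26837571e+02],
       [ 0.00000000e+00,  0.00000000e+00,  0.00000000e+00,
         1.00000000e+00]])}
{'fov_y': 43.18680758301693, 'cx': 256.4599111129748, 'cy': 192.16040633178028, 'k1': -0.19232873399870007, 'T': array([[ 1.07884419e-02, -9.97921248e-01,  6.35357638e-02,
         4.31614174e+02],
       [-9.99770421e-01, -9.58845080e-03,  1.91615912e-02,
         4.73214714e+02],
       [-1.85125495e-02, -6.37279011e-02, -9.97795590e-01,
         1.02472473e+03],
       [ 0.00000000e+00,  0.00000000e+00,  0.00000000e+00,
         1.00000000e+00]])}
```

View pics/scene0.png

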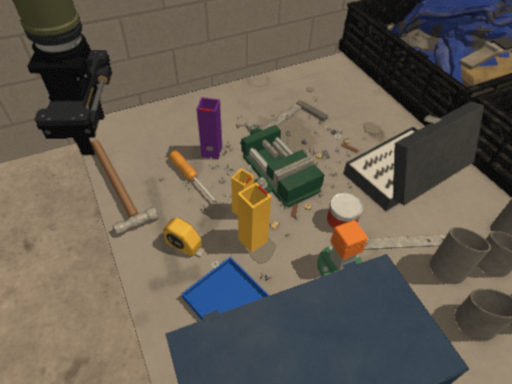

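View pics/top0.png

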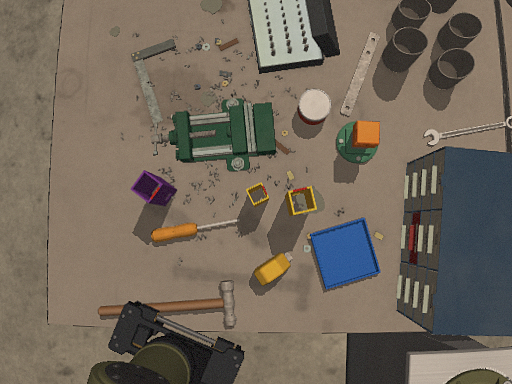

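The scene view shows the cap at (348,240), the tray at (225,288), the tape at (183,238) and the tin at (345,208). In the top view the cap is at (367,134), the tray at (345,254), the tape at (272,269) and the tin at (314,107).

Tube candidates in the top view: purple (154,188), small yellow (257,195) and large yellow (302,200). The large yellow one fits, since it isn't purple and is the larger of the other two. I'll confirm it in an enlarged crop and look for the red marks.

```bash
cat > h.py <<'E'
import numpy as np,cv2
def K(i):
    f=192/np.tan(np.radians(i["fov_y"]/2)); return f
def ray(i,p):
    f=K(i);d=np.array([(p[0]-i["cx"])/f,(p[1]-i["cy"])/f]);u=d.copy()
    for _ in range(30): u=d/(1+i["k1"]*(u@u))
    return i["T"][:3,3],i["T"][:3,:3]@np.array([u[0],u[1],1])
def onz(i,p,z):
    o,r=ray(i,p);return o+r*(z-o[2])/r[2]
def tri(i,p,j,q):
    o,r=ray(i,p);a,b=ray(j,q);t=np.linalg.lstsq(np.c_[r,-b],a-o,rcond=None)[0]
    P,Q=o+r*t[0],a+b*t[1];return (P+Q)/2,np.linalg.norm(P-Q)
def proj(i,P):
    T=i["T"];c=T[:3,:3].T@(np.array(P,float)-T[:3,3]);u=c[:2]/c[2];u=u*(1+i["k1"]*(u@u));return u*K(i)+[i["cx"],i["cy"]]
E
python3 - <<'E'
import pickle,cv2,numpy as np
d=pickle.load(open("d0.pkl","rb"))
t=d["top"]["color"];s=d["scene"]["color"]
c=lambda im,x,y,w,h:cv2.resize(im[y:y+h,x:x+w],(400,300),interpolation=cv2.INTER_CUBIC)
cv2.imwrite("pics/c1.png",np.vstack([np.hstack([c(t,240,165,80,60),c(t,325,110,80,60)]),np.hstack([c(s,215,160,80,60),c(s,310,218,80,60)])]))
for n in d:
    im=d[n]["color"];h=cv2.cvtColor(im,cv2.COLOR_BGR2HSV)
    for nm,lo,hi in(("yel",(18,150,90),(30,255,255)),("org",(5,180,120),(16,255,255)),("blue",(104,180,60),(116,255,255)),("red",(0,150,80),(4,255,255)),("red2",(172,150,80),(180,255,255))):
        m=cv2.inRange(h,lo,hi);k,l,st,ce=cv2.connectedComponentsWithStats(m)
        for q in range(1,k):
            if st[q,4]>(6 if "red" in nm else 40): print(n,nm,st[q],ce[q].round(1))
E
```

```text
scene yel [ 232  169   39   83 2218] [250.2 210.4]
scene yel [164 218  38  38 766] [183.5 235.1]
scene org [170 152  26  28 287] [182.4 164.6]
scene org [333 221  34  38 817] [349.9 237.9]
scene blue [ 183  259   84   59 2535] [222.6 289.5]
scene red [259 186   8   7  18] [262.3 189.3]
scene red [328 216  14  10  54] [333.5 221.1]
scene red2 [201 108  10   4  26] [205.6 109.5]
top yel [246 182  23  24 142] [256.3 193.2]
top yel [288 186  29  29 193] [302.5 202.1]
top yel [254 253  36  33 643] [271.7 268.7]
top org [355 121  25  24 507] [367.4 132.4]
top org [151 223  46  18 459] [173.8 231.3]
top blue [367 233  13  40  66] [373.  252.8]
top blue [310 234  17  46  95] [317.6 256.9]
top red [262 186   4   5   8] [263.5 188. ]
top red [294 187  12   5  23] [299.3 189. ]
top red [151 188   9  11  27] [154.5 192.9]
top red [408 226   6  24  95] [410.8 237.5]
```

View pics/c1.png

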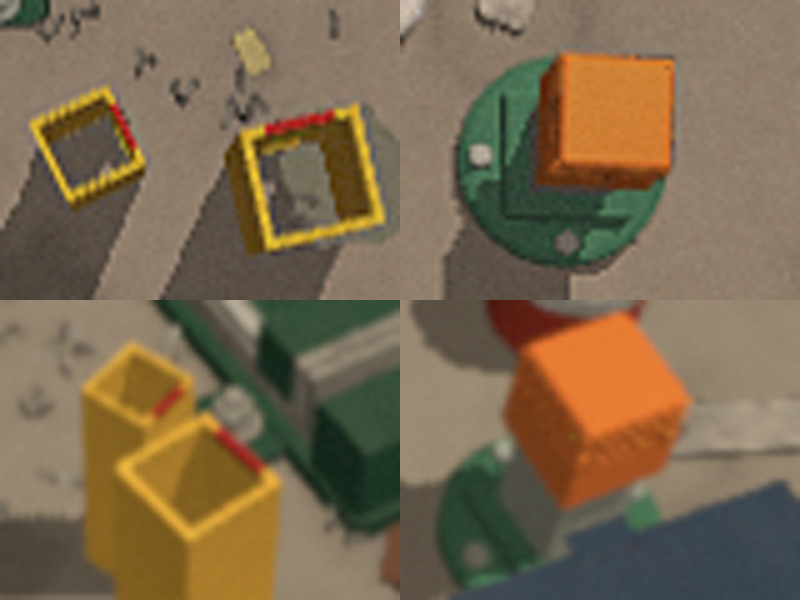

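The crop confirms it. The large yellow tube's rim is at about (302,200) in the top view, with its red mark on the far (+x) side at (301,189). The small look-alike is at (257,195). The cap top is at (368,133). The socket's red mark isn't visible yet, so I'll look for it once the cap is off.

```bash
python3 - <<'E'
import pickle;from h import *
np.set_printoptions(precision=1,suppress=True)
d=pickle.load(open("d0.pkl","rb"));t,s=d["top"],d["scene"]
def rep(nm,tc,sc,h):
    tc,sc=np.array(tc),np.array(sc)
    P,e=tri(t,tc.mean(0),s,sc.mean(0));print(nm,"center tri",P,"gap",e)
    for im,c in((t,tc),(s,sc)):
        W=np.array([onz(im,p,P[2])[:2] for p in c]);E=np.roll(W,-1,0)-W
        print("  ctr",W.mean(0),"side",np.linalg.norm(E,axis=1),"yaw",np.degrees(np.arctan2(E[:,1],E[:,0]))%90)
rep("tube",[(288.2,191),(311.4,185.8),(316.8,209),(293.6,215)],[(238.4,193),(256.6,183),(271,196.4),(253,208)],150)
rep("cap",[(357.6,121),(379.6,122),(379.4,144.6),(357.4,143.6)],[(334.6,228),(355.6,220.4),(368,239),(347,246)],120)
# tray: corners, cabinet
h=cv2.cvtColor(t["color"],cv2.COLOR_BGR2HSV);m=cv2.inRange(h,(100,120,40),(120,255,255));m[:,385:]=0
q=cv2.findContours(m,0,2)[0];q=max(q,key=cv2.contourArea);r=cv2.minAreaRect(q);b=cv2.boxPoints(r);print("tray",r)
W=np.array([onz(t,p,20)[:2] for p in b]);print(W,W.mean(0),np.linalg.norm(np.roll(W,-1,0)-W,axis=1))
# tray corners in scene: left (183,296)? top (230,260), right(267,294)
for a in b: print("tray top px",a, "scene pred",proj(s,onz(t,a,20)))
# cabinet corner: top view top-left of roof, scene upper right corner
print("cab",tri(t,(442,148),s,(170,336)),tri(t,(442,148),s,(388,260)))
for p in((405,155),(400,320),(442,148),(442,333)): print(onz(t,p,0),onz(t,p,200))
W=onz(t,(272,269),40);print("tape",W);print("tin",tri(t,(314,107),s,(345,204)))
print("smalltube",tri(t,(258,195),s,(244,179)))
E
```

```text
tube center tri [474.  406.5 149.6] gap 0.9089890175917024
  ctr [473.6 406.7] side [43.1 43.1 43.4 44.4] yaw [13.2 13.4 15.  13.1]
  ctr [474.6 406.7] side [42.2 41.8 43.1 44.1] yaw [11.2 13.1 14.2 11.9]
cap center tri [605.6 277.6 115.9] gap 1.002310401038994
  ctr [605.2 277.8] side [42.9 44.  42.6 43.8] yaw [88.6 88.5 88.4 88.8]
  ctr [606.3 277.8] side [44.8 43.7 42.5 41.9] yaw [87.8 84.7 85.6 87.7]
tray ((344.7431640625, 252.97708129882812), (57.6611442565918, 57.37379837036133), 73.3007583618164)
[[410.8 383. ]
 [445.7 268.2]
 [330.8 232.4]
 [296.6 347.4]] [371.  307.7] [119.9 120.4 120.  119.6]
tray top px [309.  233.6] scene pred [229.7 255.4]
tray top px [363.9 217.1] scene pred [271.8 296.9]
tray top px [380.5 272.3] scene pred [222.1 341. ]
tray top px [325.6 288.8] scene pred [181.1 292.7]
cab (array([397.8, 184.2, 317. ]), np.float64(298.9715657987667)) (array([565.1, 168.1, 216.5]), np.float64(6.295463392474008))
[580.3 173.1   0. ] [551.3 231.7 200. ]
[225.9 183.    0. ] [266.1 239.6 200. ]
[597.4  88.8   0. ] [565.  163.8 200. ]
[194.8  87.3   0. ] [241.  162.6 200. ]
tape [338.9 459.   40. ]
tin (array([670. , 375.5,  56.4]), np.float64(3.886370272465435))
smalltube (array([487.2, 486.8, 107.4]), np.float64(5.424744573620448))
```

```bash
cat > plan.py <<'E'
import sys,numpy as np
from scipy.spatial.transform import Rotation as R
from rig import arm
# usage: plan x y z closing_axis_yaw n [claw] : prints rows from measured pose
def plan(x,y,z,yaw,n,claw=1):
    s=arm.sense();r=R.from_rotvec(s["ee_rot"]);p=s["position"]
    c,k=np.cos(np.radians(yaw)),np.sin(np.radians(yaw))
    Y=np.array([c,k,0]);Z=np.array([0,0,-1.]);T=R.from_matrix(np.c_[np.cross(Y,Z),Y,Z])
    w=(r.inv()*T).as_rotvec();d=(np.array([x,y,z])-p)/n
    print("t",s["clock"],"p",p.round(1),"yaw",np.degrees(np.arctan2(*r.as_matrix()[[1,0],1])).round(2),"F",s["ft_force"].round(1),"g",s["grip_width"].round(3),round(s["grasp_force"],1),"j",s["joints"].round(2))
    for i in range(n):
        print([*(r.inv().apply(d)/10).round(2).tolist(),*np.degrees(w/n).round(2).tolist(),claw]);r=r*R.from_rotvec(w/n)
if __name__=="__main__":
    a=[float(v) for v in sys.argv[1:]];plan(*a[:4],int(a[4]),*a[5:])
E
python3 plan.py 605.7 277.7 200 -1.5 12
```

```text
Traceback (most recent call last):
  File "plan.py", line 14, in <module>
    a=[float(v) for v in sys.argv[1:]];plan(*a[:4],int(a[4]),*a[5:])
                                       ~~~~^^^^^^^^^^^^^^^^^^^^^^^^^
  File "plan.py", line 10, in plan
    print("t",s["clock"],"p",p.round(1),"yaw",np.degrees(np.arctan2(*r.as_matrix()[[1,0],1])).round(2),"F",s["ft_force"].round(1),"g",s["grip_width"].round(3),round(s["grasp_force"],1),"j",s["joints"].round(2))
                                                                                                                                      ^^^^^^^^^^^^^^^^^^^^^
AttributeError: 'float' object has no attribute 'round'
```

```bash
sed -i 's/s\["grip_width"\].round(3)/round(s["grip_width"],3)/' plan.py
python3 plan.py 605.7 277.7 200 -1.5 12
```

```text
t 0.1 p [243.8 602.  240.6] yaw 67.95 F [ 0.4 -0.2 -0.3] g 0.998 0.0 j [-1.17  0.32 -0.07  1.45  0.02  1.37 -0.06]
[-3.81, -1.37, 0.34, -0.01, 0.01, 5.79, 1]
[-3.93, -0.98, 0.34, -0.01, 0.01, 5.79, 1]
[-4.01, -0.58, 0.34, -0.01, 0.01, 5.79, 1]
[-4.05, -0.17, 0.34, -0.01, 0.01, 5.79, 1]
[-4.04, 0.24, 0.34, -0.01, 0.01, 5.79, 1]
[-4.0, 0.64, 0.34, -0.01, 0.01, 5.79, 1]
[-3.91, 1.04, 0.34, -0.01, 0.01, 5.79, 1]
[-3.79, 1.43, 0.34, -0.01, 0.01, 5.79, 1]
[-3.62, 1.81, 0.34, -0.01, 0.01, 5.79, 1]
[-3.42, 2.16, 0.34, -0.01, 0.01, 5.79, 1]
[-3.19, 2.5, 0.34, -0.01, 0.01, 5.79, 1]
[-2.92, 2.8, 0.34, -0.01, 0.01, 5.79, 1]
```

Call:
{"api": "arm_command", "payload": {"steps": [[[-3.8,-1.4,0.2,0,0,5.8,1],[-3.9,-1.0,0.2,0,0,5.8,1],[-4.0,-0.6,0.2,0,0,5.8,1],[-4.0,-0.2,0.2,0,0,5.8,1],[-4.0,0.2,0.2,0,0,5.8,1],[-4.0,0.6,0.3,0,0,5.8,1],[-3.9,1.0,0.3,0,0,5.8,1],[-3.8,1.4,0.3,0,0,5.8,1]]]}}

```text
clock: 0.9
position: [483.2, 383.8, 222.1]
ee_rot: [-1.772, -2.594, 0.001]
ft_force: [0.2, 0.7, 0.2]
grip_width: 1.001
grasp_force: 0.0
```

```bash
python3 plan.py 605.7 277.7 180 -1.5 5
```

```text
t 0.9 p [483.2 383.8 222.1] yaw 21.32 F [0.2 0.7 0.2] g 1.001 0.0 j [-0.88  0.26  0.2   1.57 -0.05  1.31 -0.3 ]
[-2.87, 1.51, 0.84, -0.01, 0.0, 4.56, 1]
[-2.74, 1.74, 0.84, -0.01, 0.0, 4.56, 1]
[-2.59, 1.95, 0.84, -0.01, 0.0, 4.56, 1]
[-2.43, 2.15, 0.84, -0.01, 0.0, 4.56, 1]
[-2.25, 2.33, 0.84, -0.01, 0.0, 4.56, 1]
```

Call:
{"api": "arm_command", "payload": {"steps": [[[-2.9,1.5,0.8,0,0,4.6,1],[-2.7,1.7,0.8,0,0,4.6,1],[-2.6,2.0,0.8,0,0,4.6,1],[-2.4,2.1,0.8,0,0,4.5,1],[-2.2,2.3,0.9,0,0,4.5,1],[0,0,0,0,0,0,1],[0,0,0,0,0,0,1]]]}}

```text
clock: 1.6
position: [604.4, 279.2, 180.6]
ee_rot: [-2.247, -2.195, 0.003]
ft_force: [0.3, 0.1, -0.4]
grip_width: 1.004
grasp_force: 0.0
```

```bash
python3 plan.py 605.7 277.7 106 -1.5 3
```

```text
t 1.6 p [604.4 279.2 180.6] yaw -1.32 F [ 0.3  0.1 -0.4] g 1.004 0.0 j [-0.72  0.4   0.32  1.5  -0.13  1.27 -0.41]
[-0.05, 0.05, 2.49, -0.03, 0.02, 0.06, 1]
[-0.05, 0.05, 2.49, -0.03, 0.02, 0.06, 1]
[-0.05, 0.04, 2.49, -0.03, 0.02, 0.06, 1]
```

Call:
{"api": "arm_command", "payload": {"steps": [[[-0.1,0.1,2.5,0,0,0,1],[-0.05,0.05,2.5,0,0,0,1],[0,0,2.4,0,0,0,1],[0,0,0,0,0,0,1],[0,0,0,0,0,0,-1],[0,0,0,0,0,0,-1],[0,0,0,0,0,0,-1],[0,0,0,0,0,0,-1]]], "squeeze": 15}}

```text
clock: 2.4
position: [606.6, 279.1, 109.0]
ee_rot: [2.245, 2.197, 0.003]
ft_force: [-0.8, -0.0, -0.0]
grip_width: 0.72
grasp_force: 0.0
```

Call:
{"api": "arm_command", "payload": {"steps": [[[0,0,0.2,0,0,0,-1],[0,0,0,0,0,0,-1],[0,0,0,0,0,0,-1],[0,0,0,0,0,0,-1],[0,0,0,0,0,0,-1],[0,0,0,0,0,0,-1]]]}}

```text
clock: 3.0
position: [605.9, 278.6, 105.5]
ee_rot: [-2.245, -2.197, 0.0]
ft_force: [0.3, -1.5, -0.0]
grip_width: 0.506
grasp_force: 15.0
```

Call:
{"api": "arm_command", "payload": {"steps": [[[0,0,-1.0,0,0,0,-1],[0,0,-2.5,0,0,0,-1],[0,0,-3,0,0,0,-1],[0,0,-3,0,0,0,-1],[0,0,0,0,0,0,-1]]]}}

```text
clock: 3.5
position: [608.7, 279.7, 206.9]
ee_rot: [2.244, 2.195, 0.015]
ft_force: [-0.5, 0.3, -0.5]
grip_width: 0.503
grasp_force: 15.0
```

```bash
python3 plan.py 366 308 190 0 6 -1
```

```text
t 3.5 p [608.7 279.7 206.9] yaw -1.26 F [-0.5  0.3 -0.5] g 0.503 15.0 j [-0.72  0.38  0.32  1.47 -0.12  1.31 -0.41]
[0.38, -4.06, 0.25, 0.08, -0.05, -0.21, -1.0]
[0.4, -4.05, 0.25, 0.08, -0.05, -0.21, -1.0]
[0.41, -4.05, 0.26, 0.08, -0.05, -0.21, -1.0]
[0.43, -4.05, 0.27, 0.08, -0.05, -0.21, -1.0]
[0.44, -4.05, 0.27, 0.08, -0.05, -0.21, -1.0]
[0.46, -4.05, 0.28, 0.08, -0.05, -0.21, -1.0]
```

Call:
{"api": "arm_command", "payload": {"steps": [[[0.4,-3.5,0.2,0,0,0,-1],[0.4,-4.0,0.2,0,0,0,-1],[0.4,-4.0,0.2,0,0,0,-1],[0.4,-4.0,0.2,0,0,0,-1],[0.4,-4.0,0.2,0,0,0,-1],[0.4,-3.7,0.2,0,0,0,-1],[0.1,-1.0,0.2,0,0,0,-1],[0,0,0,0,0,0,-1]]]}}

```text
clock: 4.3
position: [363.1, 309.3, 186.5]
ee_rot: [-2.242, -2.2, 0.0]
ft_force: [0.5, -0.3, 0.4]
grip_width: 0.505
grasp_force: 15.0
```

```bash
python3 plan.py 366 308 48 0 5 -1; python3 - <<'E'
from rig import arm
import cv2,pickle,numpy as np
d={n:arm.get_image(n) for n in("scene","top")}
pickle.dump(d,open("d1.pkl","wb"))
c=lambda im,x,y,w,h:cv2.resize(im[y:y+h,x:x+w],(400,400),interpolation=cv2.INTER_CUBIC)
cv2.imwrite("pics/c2.png",np.hstack([c(d["top"]["color"],325,105,70,70),c(d["scene"]["color"],305,215,70,70)]))
E
```

```text
t 4.3 p [363.1 309.3 186.5] yaw -1.08 F [ 0.5 -0.3  0.4] g 0.505 15.0 j [-0.96 -0.02  0.2   1.95  0.    1.21 -0.78]
[-0.02, 0.06, 2.77, -0.0, -0.0, -0.22, -1.0]
[-0.02, 0.06, 2.77, -0.0, -0.0, -0.22, -1.0]
[-0.02, 0.06, 2.77, -0.0, -0.0, -0.22, -1.0]
[-0.02, 0.06, 2.77, -0.0, -0.0, -0.22, -1.0]
[-0.03, 0.06, 2.77, -0.0, -0.0, -0.22, -1.0]
```

View pics/c2.png

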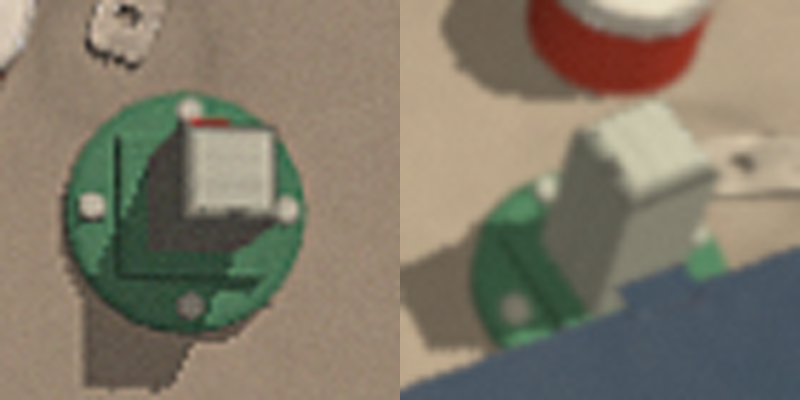

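The stub is now visible. In the top view its outline is about (357–373, 126–143), and the red mark peeks out on the far (+x) side at (361,126). So the button faces +x, and the tube only needs a turn of about −15°. Next I'll measure the stub axis and yaw precisely.

```bash
python3 - <<'E'
import pickle;from h import *
np.set_printoptions(precision=2,suppress=True)
d=pickle.load(open("d1.pkl","rb"));t,s=d["top"],d["scene"]
h=cv2.cvtColor(t["color"],cv2.COLOR_BGR2HSV)
# bolts (crop scale 400/70)
b=np.array([(190,108),(92,206),(190,305),(288,209)])*70/400+[325,105]-0.4
W=np.array([onz(t,p,14)[:2] for p in b]);print("bolts",W,W.mean(0))
for a,c in((0,2),(1,3)):
    e=W[a]-W[c];print(np.linalg.norm(e),np.degrees(np.arctan2(e[1],e[0])))
# flange: green mask hull -> ellipse
m=cv2.inRange(h,(60,80,20),(90,255,255));m[:105]=0;m[170:]=0;m[:,:325]=0;m[:,395:]=0
q=np.vstack([c for c in cv2.findContours(m,0,1)[0] if len(c)>8]);hu=cv2.convexHull(q);e=cv2.fitEllipse(hu);print(e, onz(t,e[0],12), cv2.minEnclosingCircle(hu))
# stub outline by low saturation
sub=h[105:175,325:395];m=cv2.inRange(sub,(0,0,140),(180,60,255));k,l,st,ce=cv2.connectedComponentsWithStats(m)
i=l[30,40];c=cv2.findContours((l==i).astype(np.uint8),0,1)[0][0];r=cv2.minAreaRect(c);print(st[i],r,np.array(r[0])+[325,105])
print("stub at z95",onz(t,np.array(r[0])+[325,105],95),"z90",onz(t,np.array(r[0])+[325,105],90))
# scene stub top corners, mean; triangulate with top
sc=np.array([(585,128),(655,100),(715,170),(640,195)],float)-[400,0];sc=sc*70/400+[305,215]-.4
print("stub tri",tri(t,np.array(r[0])+[325,105],s,sc.mean(0)))
print("red mark z20",onz(t,(361.4,126.4),20),"z57",onz(t,(361.4,126.4),57))
# predicted flange centre pixel check for (606,278)
print("proj of (606,278,12)",proj(t,(606,278,12)))
E
```

```text
bolts [[644.29 278.64]
 [606.73 315.8 ]
 [570.29 279.49]
 [606.82 242.16]] [607.03 279.02]
74.01081556583047 -0.6581249916456883
73.63436256127801 90.07137205417895
((356.935546875, 141.92149353027344), (40.5792121887207, 41.15869903564453), 149.641357421875) [604.89 280.73  12.  ] ((357.0, 142.0), 20.61562728881836)
[ 34  23  18  16 200] ((42.5, 30.5), (15.0, 17.0), 90.0) [367.5 135.5]
stub at z95 [603.75 275.43  95.  ] z90 [604.67 274.37  90.  ]
stub tri (array([603.12, 275.97,  96.74]), np.float64(0.6796236358731521))
red mark z20 [636.93 272.27  20.  ] z57 [629.37 279.67  57.  ]
proj of (606,278,12) [358.2  141.43]
```

Call:
{"api": "arm_command", "payload": {"steps": [[[0,0.1,3,0,0,0,-1],[0,0.1,3,0,0,0,-1],[0,0,3,0,0,0,-1],[0,0,2.5,0,0,0,-1],[0,0,1.4,0,0,0,-1],[0,0,0.6,0,0,0,-1],[0,0,0,0,0,0,-1]]]}}

```text
clock: 5.1
position: [367.5, 308.0, 50.9]
ee_rot: [2.247, 2.195, -0.002]
ft_force: [0.1, -0.2, 0.5]
grip_width: 0.5
grasp_force: 15.0
```

Call:
{"api": "arm_command", "payload": {"steps": [[[0,0,0.4,0,0,0,-1],[0,0,0.2,0,0,0,-1],[0,0,0,0,0,0,-1],[0,0,0,0,0,0,0.5],[0,0,0,0,0,0,0.5],[0,0,0,0,0,0,0.5],[0,0,0,0,0,0,0.5]]]}}

```text
clock: 5.8
position: [366.6, 309.0, 45.8]
ee_rot: [-2.245, -2.197, -0.001]
ft_force: [-0.0, 0.4, -0.1]
grip_width: 0.728
grasp_force: 0.0
```

```bash
python3 plan.py 474 406.5 200 13.3 7 0.5
```

```text
t 5.8 p [366.6 309.   45.8] yaw -1.24 F [-0.   0.4 -0.1] g 0.728 0.0 j [-0.95  0.16  0.21  2.08 -0.04  0.91 -0.74]
[1.43, 1.5, -2.2, 0.0, -0.0, -2.08, 0.5]
[1.37, 1.55, -2.2, 0.0, -0.0, -2.08, 0.5]
[1.31, 1.6, -2.2, 0.0, -0.0, -2.08, 0.5]
[1.25, 1.65, -2.2, 0.0, -0.0, -2.08, 0.5]
[1.19, 1.69, -2.2, 0.0, -0.0, -2.08, 0.5]
[1.13, 1.74, -2.2, 0.0, -0.0, -2.08, 0.5]
[1.07, 1.78, -2.2, 0.0, -0.0, -2.08, 0.5]
```

Call:
{"api": "arm_command", "payload": {"steps": [[[0,0,-3,0,0,0,0.5],[0,0,-4,0,0,0,0.5],[0,0,-4,0,0,0,0.5],[0,0,-4,0,0,0,0.5],[0,0,-0.4,0,0,0,0.5]]]}}

```text
clock: 6.3
position: [368.9, 311.0, 205.2]
ee_rot: [-2.245, -2.197, -0.016]
ft_force: [0.3, -0.2, 0.3]
grip_width: 0.747
grasp_force: 0.0
```

```bash
python3 plan.py 474 406.5 200 13.3 4 0.5;python3 - <<'E'
from rig import arm
import cv2,numpy as np
i=arm.get_image("scene")["color"];j=arm.get_image("top")["color"]
c=lambda im,x,y:cv2.resize(im[y:y+120,x:x+120],(400,400),interpolation=cv2.INTER_CUBIC)
cv2.imwrite("pics/c3.png",np.hstack([c(j,285,190),c(i,165,230)]))
E
```

```text
t 6.3 p [368.9 311.  205.2] yaw -1.25 F [ 0.3 -0.2  0.3] g 0.747 0.0 j [-0.96 -0.03  0.21  1.92  0.    1.24 -0.78]
[2.44, 2.57, 0.17, 0.11, -0.1, -3.64, 0.5]
[2.27, 2.72, 0.16, 0.11, -0.1, -3.64, 0.5]
[2.1, 2.86, 0.15, 0.11, -0.1, -3.64, 0.5]
[1.91, 2.99, 0.14, 0.11, -0.1, -3.64, 0.5]
```

View pics/c3.png

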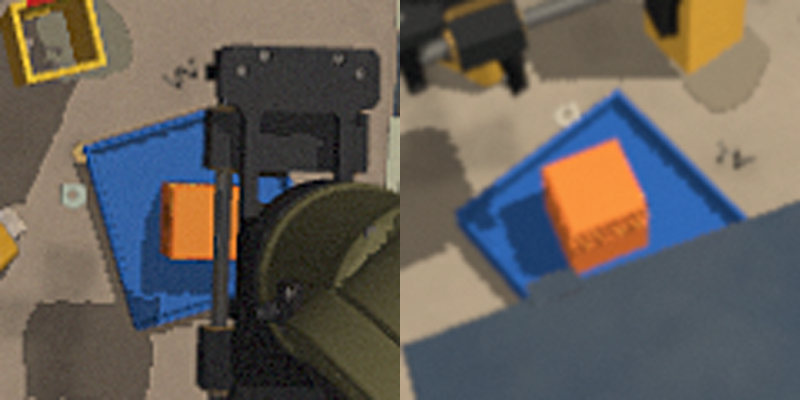

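The cap stands upright in the middle of the tray, at about (200,220) in the left crop, and the fingers are clear of it. On to the tube.

Call:
{"api": "arm_command", "payload": {"steps": [[[2.4,2.6,0.2,0,0,-3.6,0.5],[2.3,2.7,0.2,0,0,-3.6,0.5],[2.1,2.9,0.2,0,0,-3.6,0.5],[1.9,3.0,0.1,0,0,-3.7,0.5],[0,0,0,0,0,0,0.5],[0,0,0,0,0,0,0.5]]]}}

```text
clock: 7.0
position: [471.4, 403.1, 189.6]
ee_rot: [-1.951, -2.462, 0.008]
ft_force: [-1.2, -0.1, 0.9]
grip_width: 0.751
grasp_force: 0.0
```

```bash
python3 plan.py 474 406.5 128 13.3 3 0.5
```

```text
t 7.0 p [471.4 403.1 189.6] yaw 13.21 F [-1.2 -0.1  0.9] g 0.751 0.0 j [-0.93  0.29  0.22  1.6  -0.06  1.26 -0.47]
[0.1, 0.12, 2.05, -0.08, 0.06, -0.03, 0.5]
[0.1, 0.12, 2.05, -0.08, 0.06, -0.03, 0.5]
[0.09, 0.11, 2.05, -0.08, 0.06, -0.03, 0.5]
```

Call:
{"api": "arm_command", "payload": {"steps": [[[0.3,0.3,0.5,0,0,0,0.5],[0,0,2.5,0,0,0,0.5],[0,0,2.0,0,0,0,0.5],[0,0,1.1,0,0,0,0.5],[0,0,0,0,0,0,-1],[0,0,0,0,0,0,-1],[0,0,0,0,0,0,-1],[0,0,0,0,0,0,-1]]], "squeeze": 40}}

```text
clock: 7.8
position: [474.9, 408.1, 133.0]
ee_rot: [1.95, 2.463, 0.003]
ft_force: [-0.3, -0.9, 1.6]
grip_width: 0.499
grasp_force: 40.0
```

```bash
python3 plan.py 474 406.5 128 13.3 1 -1
```

```text
t 7.8 p [474.9 408.1 133. ] yaw 13.25 F [-0.3 -0.9  1.6] g 0.499 40.0 j [-0.93  0.34  0.21  1.66 -0.08  1.15 -0.46]
[-0.14, -0.12, 0.5, 0.1, -0.07, -0.05, -1.0]
```

Call:
{"api": "arm_command", "payload": {"steps": [[[0,0,-1,0,0,0,-1],[0,0,-3,0,0,0,-1],[0,0,-3.5,0,0,0,-1],[0,0,-3.5,0,0,0,-1],[0,0,-1.2,0,0,0,-1],[0,0,0,0,0,0,-1]]]}}

```text
clock: 8.4
position: [475.3, 408.2, 255.8]
ee_rot: [1.95, 2.462, 0.007]
ft_force: [-0.3, -0.1, -3.7]
grip_width: 0.505
grasp_force: 40.0
```

```bash
python3 plan.py 606 279.5 252 -0.8 6 -1
```

```text
t 8.4 p [475.3 408.2 255.8] yaw 13.24 F [-0.3 -0.1 -3.7] g 0.505 40.0 j [-0.93  0.26  0.22  1.51 -0.06  1.38 -0.48]
[-2.59, 1.63, 0.06, 0.03, -0.03, 2.34, -1.0]
[-2.52, 1.73, 0.06, 0.03, -0.03, 2.34, -1.0]
[-2.45, 1.84, 0.06, 0.03, -0.03, 2.34, -1.0]
[-2.37, 1.93, 0.06, 0.03, -0.03, 2.34, -1.0]
[-2.29, 2.03, 0.06, 0.03, -0.03, 2.34, -1.0]
[-2.2, 2.12, 0.06, 0.03, -0.03, 2.34, -1.0]
```

Call:
{"api": "arm_command", "payload": {"steps": [[[-2.6,1.6,0,0,0,2.4,-1],[-2.5,1.7,0,0,0,2.4,-1],[-2.4,1.8,0,0,0,2.3,-1],[-2.4,1.9,0,0,0,2.3,-1],[-2.3,2.0,0,0,0,2.3,-1],[-2.2,2.1,0,0,0,2.3,-1],[0,0,0,0,0,0,-1],[0,0,0,0,0,0,-1]]]}}

```text
clock: 9.2
position: [602.8, 277.1, 250.7]
ee_rot: [-2.238, -2.204, 0.007]
ft_force: [-0.2, 1.0, -2.6]
grip_width: 0.501
grasp_force: 40.0
```

```bash
python3 plan.py 606 279.5 245 -0.8 2 -1; python3 - <<'E'
from rig import arm
import cv2,numpy as np,pickle
d={n:arm.get_image(n) for n in("scene","top")}
pickle.dump(d,open("d2.pkl","wb"))
c=lambda im,x,y:cv2.resize(im[y:y+90,x:x+90],(400,400),interpolation=cv2.INTER_CUBIC)
cv2.imwrite("pics/c4.png",np.hstack([c(d["top"]["color"],320,90),c(d["scene"]["color"],305,180)]))
E
```

```text
t 9.2 p [602.8 277.1 250.7] yaw -0.87 F [-0.2  1.  -2.6] g 0.501 40.0 j [-0.73  0.36  0.35  1.41 -0.12  1.4  -0.4 ]
[0.12, 0.16, 0.28, -0.11, 0.07, -0.04, -1.0]
[0.12, 0.16, 0.28, -0.11, 0.07, -0.04, -1.0]
```

View pics/c4.png

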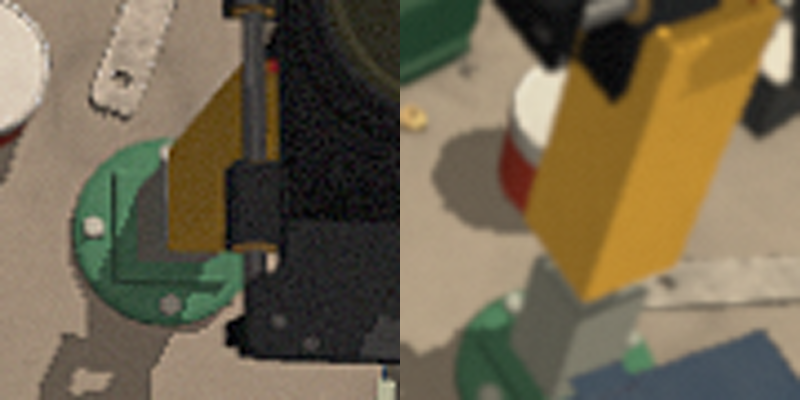

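```bash
python3 - <<'E'
import pickle;from h import *
np.set_printoptions(precision=1,suppress=True)
d=pickle.load(open("d2.pkl","rb"));t,s=d["top"],d["scene"];d1=pickle.load(open("d1.pkl","rb"))
z=117.7
P=[np.array(onz(s,np.array(p)*90/400+[305,180]-.4,z)[:2]) for p in((127,222),(183,300),(285,262))]
print("foot corners L,N,R",P,"sides",np.linalg.norm(P[0]-P[1]),np.linalg.norm(P[2]-P[1]),"ctr",(P[0]+P[2])/2, "from N",P[1]+22)
Q=[onz(t,np.array(p)*90/400+[320,90]-.4,z)[:2] for p in((168,250),(168,160))];print("top foot left",Q)
for zz in(87,91,95):
    W=np.array([onz(d1["scene"],np.array(p)*70/400+[305,215]-.4,zz)[:2] for p in((185,128),(255,100),(315,170),(240,195))])
    print(zz,W.mean(0),np.linalg.norm(np.roll(W,-1,0)-W,axis=1))
    W=np.array([onz(d1["top"],np.array(p)*70/400+[325,105]-.4,zz)[:2] for p in((185,118),(277,123),(275,215),(186,213))])
    print("  top",W.mean(0),np.linalg.norm(np.roll(W,-1,0)-W,axis=1))
E
```

```text
foot corners L,N,R [array([580.1, 297.2]), array([579.4, 256.3]), array([626.7, 254.2])] sides 40.97974748373994 47.27915793217546 ctr [603.4 275.7] from N [601.4 278.3]
top foot left [array([579.3, 300. ]), array([618.4, 299.5])]
87 [608.3 281. ] [27.2 31.1 27.5 29.2]
  top [608.4 278.7] [32.3 32.3 31.1 33.2]
91 [606. 279.] [27.1 30.9 27.3 29.1]
  top [607.7 279.5] [32.2 32.2 31.  33.1]
95 [603.8 277.1] [26.9 30.7 27.2 28.9]
  top [606.9 280.3] [32.  32.  30.8 32.9]
```

Foot corner in the scene crop is at (583,300). The foot centre is about (602.2,277.3) and the stub about (606.5,279), so I'll shift +4 mm x and +1.8 mm y, then lower onto the taper.

Call:
{"api": "arm_command", "payload": {"steps": [[[0.18,0.42,0,0,0,0,-1],[0,0,0,0,0,0,-1],[0,0,0.8,0,0,0,-1],[0,0,0.8,0,0,0,-1],[0,0,0.6,0,0,0,-1],[0,0,0.4,0,0,0,-1],[0,0,0.4,0,0,0,-1],[0,0,0,0,0,0,-1]]]}}

```text
clock: 10.1
position: [607.1, 280.2, 222.8]
ee_rot: [-2.236, -2.207, 0.002]
ft_force: [-1.0, -0.2, -3.2]
grip_width: 0.504
grasp_force: 40.0
```

Call:
{"api": "arm_command", "payload": {"steps": [[[0,0,0.4,0,0,0,-1],[0,0,0.4,0,0,0,-1],[0,0,0.3,0,0,0,-1],[0,0,0,0,0,0,-1]]]}}

```text
clock: 10.5
position: [607.2, 280.3, 211.9]
ee_rot: [-2.236, -2.207, 0.002]
ft_force: [0.1, 0.7, -3.2]
grip_width: 0.506
grasp_force: 40.0
```

Call:
{"api": "arm_command", "payload": {"steps": [[[0,0,0.5,0,0,0,-1],[0,0,0.5,0,0,0,-1],[0,0,0.5,0,0,0,-1],[0,0,0.5,0,0,0,-1],[0,0,0,0,0,0,-1]]]}}

```text
clock: 11.0
position: [608.4, 280.2, 192.4]
ee_rot: [2.235, 2.206, 0.003]
ft_force: [3.1, -0.2, -2.3]
grip_width: 0.496
grasp_force: 39.9
```

Call:
{"api": "arm_command", "payload": {"steps": [[[0,0,0.6,0,0,0,-1],[0,0,0.6,0,0,0,-1],[0,0,0.6,0,0,0,-1],[0,0,0.6,0,0,0,-1],[0,0,0,0,0,0,-1]]]}}

```text
clock: 11.5
position: [607.5, 279.9, 166.9]
ee_rot: [2.236, 2.206, -0.002]
ft_force: [4.2, 0.9, -5.2]
grip_width: 0.503
grasp_force: 39.9
```

Call:
{"api": "arm_command", "payload": {"steps": [[[0,0,0.5,0,0,0,-1],[0,0,0.4,0,0,0,-1],[0,0,0.3,0,0,0,-1],[0,0,0.2,0,0,0,-1],[0,0,0,0,0,0,-1],[0,0,0,0,0,0,-1]]]}}

```text
clock: 12.1
position: [606.4, 280.4, 153.8]
ee_rot: [-2.235, -2.206, 0.003]
ft_force: [1.3, -1.0, -3.5]
grip_width: 0.505
grasp_force: 39.9
```

Call:
{"api": "arm_command", "payload": {"steps": [[[0,0,0.2,0,0,0,-1],[0,0,0.2,0,0,0,-1],[0,0,0,0,0,0,-1]]]}}

```text
clock: 12.4
position: [606.6, 280.7, 153.0]
ee_rot: [-2.234, -2.206, 0.001]
ft_force: [-3.5, -0.9, 7.8]
grip_width: 0.503
grasp_force: 40.0
```

The upward force rises at z=153, which is the expected home height. One light extra push, then release and retreat straight up.

Call:
{"api": "arm_command", "payload": {"steps": [[[0,0,0.2,0,0,0,-1],[0,0,0,0,0,0,-1],[0,0,-0.4,0,0,0,0.5],[0,0,0,0,0,0,0.5],[0,0,0,0,0,0,0.5],[0,0,0,0,0,0,0.5],[0,0,0,0,0,0,0.5]]]}}

```text
clock: 13.1
position: [607.2, 280.4, 152.0]
ee_rot: [-2.236, -2.207, 0.001]
ft_force: [0.3, 0.9, 0.6]
grip_width: 0.737
grasp_force: 0.0
```

Call:
{"api": "arm_command", "payload": {"steps": [[[0,0,-1.5,0,0,0,0.5],[0,0,-3,0,0,0,0.5],[0,0,-4,0,0,0,0.5],[0,0,-4,0,0,0,0.5],[4,-1,0,0,0,0,0.5],[4.5,-2,0,0,0,0,0.5],[4.5,-2,0,0,0,0,0.5],[0,0,0,0,0,0,0.5]]]}}

```text
clock: 13.9
position: [552.9, 421.3, 277.9]
ee_rot: [-2.216, -2.217, -0.003]
ft_force: [-0.6, 0.7, -0.5]
grip_width: 0.754
grasp_force: 0.0
```

```bash
python3 - <<'E'
from rig import arm
import cv2,numpy as np,pickle
d={n:arm.get_image(n) for n in("scene","top")}
pickle.dump(d,open("d3.pkl","wb"))
cv2.imwrite("pics/c5.png",np.hstack([cv2.resize(d["top"]["color"][90:240,280:430],(400,400),interpolation=2),cv2.resize(d["scene"]["color"][140:260,300:420],(400,400),interpolation=2)]))
E
```

```text
(no output)
```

View pics/c5.png

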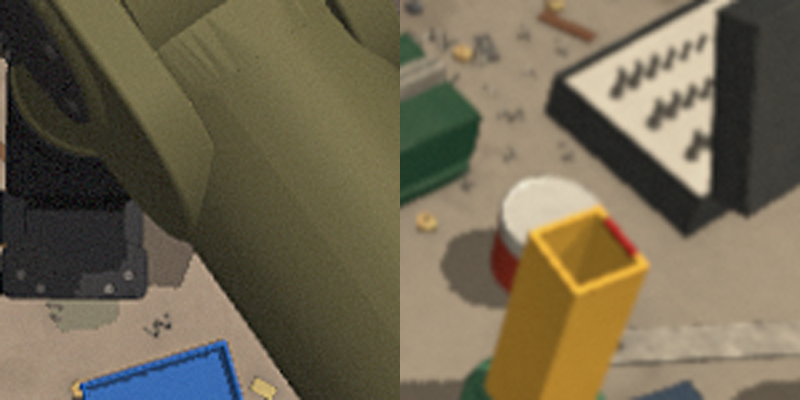

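The tube stands upright on the socket with its red mark on the +x side, at about (622,237) in the scene crop, and the tin is untouched. The arm blocks the top view, so I'll move it clear and check the seated height from both views.

Call:
{"api": "arm_command", "payload": {"steps": [[[4,-4,0,0,0,0,0.5],[4,-4,0,0,0,0,0.5],[4,-4,0,0,0,0,0.5],[4,-4,0,0,0,0,0.5],[4,-4,0,0,0,0,0.5],[0,0,0,0,0,0,0.5],[0,0,0,0,0,0,0.5]]]}}

```text
clock: 14.7
position: [384.6, 590.2, 278.0]
ee_rot: [2.234, 2.208, 0.001]
ft_force: [1.1, -1.0, 1.2]
grip_width: 0.752
grasp_force: 0.0
```

```bash
python3 - <<'E'
from rig import arm
import cv2,numpy as np,pickle
d={n:arm.get_image(n) for n in("scene","top")}
pickle.dump(d,open("d4.pkl","wb"))
cv2.imwrite("pics/c6.png",np.hstack([cv2.resize(d["top"]["color"][95:175,325:405],(400,400),interpolation=2),cv2.resize(d["scene"]["color"][180:260,320:400],(400,400),interpolation=2)]))
E
```

```text
(no output)
```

View pics/c6.png

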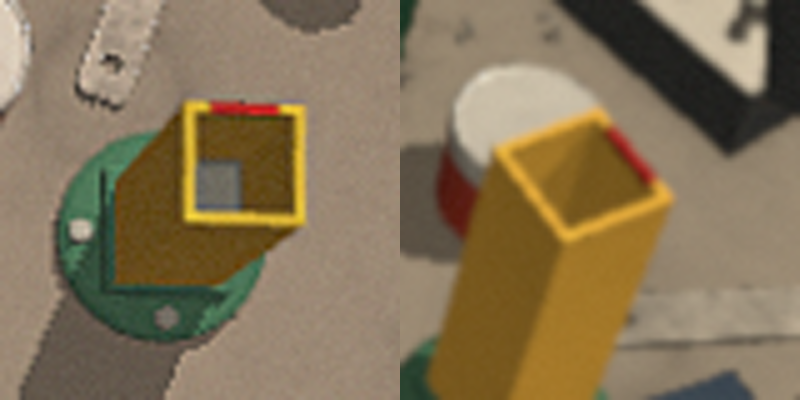

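```bash
python3 - <<'E'
import pickle;from h import *
np.set_printoptions(precision=1,suppress=True)
d=pickle.load(open("d4.pkl","rb"));t,s=d["top"],d["scene"]
T=np.array([(184,100),(305,106),(305,226),(184,222)])/5+[325,95]-.4
S=np.array([(95,149),(203,109),(275,200),(169,242)])/5+[320,180]-.4
for a,b in zip(T,S): print(*tri(t,a,s,b))
print(tri(t,T.mean(0),s,S.mean(0)))
# foot -x/+y corner, seen in the top view at (115,284)
print("foot corner",onz(t,np.array((115,284))/5+[325,95]-.4,20))
E
```

```text
[614.1 307.2 152.2] 38.3475000463796
[608.6 273.  212.5] 18.526971350281826
[594.  253.2 191.9] 35.605722817474636
[601.8 286.8 121.8] 22.59996987544513
(array([605.6, 279.7, 168.8]), np.float64(0.7334231196191914))
foot corner [583.1 302.3  20. ]
```

The rim centre triangulates to (605.6, 279.7) at z=169, against 170 expected. The foot centre, about (605, 280), lies under it, so the tube is vertical and home. The per-corner triangulations are invalid because I paired the corners in a different order in each view, so I only used the centre. Handing in.

```bash
python3 -c "
from rig import arm
print(arm.sign_off())"
```

```text
the job is handed in; nothing more can be done
None
```

I handed the job in at about 15 s on the robot clock: the cap is in the tray and the tube is fully home on the stub with its window on the button's side. The button popping out is inferred from the seating height and the drop in side force, because no camera view showed the window.

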